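Fetch the hemmed-in coin roll

ROBOT

A 6-joint arm with a two-finger parallel gripper is mounted at the origin on the work surface. World frame = base frame: x ahead of the robot, y to its left, z up, the work surface at z = 0. Lengths are in m, angles in rad, forces in N, time in s.
With the tool pointing down it reaches from about 0.275 to 1 m from the base axis. Payload 8.4 kg.
Tool frame: the origin (TCP) lies on the centre line of the jaws, within the pads' length; the fingertips stand 17 mm ahead of it and the grasp point (between the pads) lies 2 mm behind it; z points along the fingers, y is the line along which they close (so a half turn about z gives the same grasp; the last joint's range is limited). The gripper opens to 85 mm and grips with 20 to 120 N. Pads are 22 mm wide; open, the fingers measure 114 mm over their backs; the gripper's body (76 mm by 85 mm) begins 54 mm behind the grasp point. The pads swing forward as they close: fully open they stand 13 mm farther back than shut.
Start: joints at [-1.212, 0.353, 1.633, -0, 1.155, -0.002], TCP at [0.221, -0.585, 0.248] pointing down, gripper open.
Joint ranges: [-2.63, 2.63], [-0.92, 2.1], [0.06, 2.66], [-1.3, 4.44], [0, 2.69], [-3.02, 3.02]. Speed limits (rad/s): [2.22, 2.22, 2.79, 3.14, 3.14, 3.14].

INTERFACE

Orientations are given as a unit quaternion [w, x, y, z].
In Python, from workcell import bot, cams, look_for gives the robot as it stands. The module is installed in compiled form; this text tells all that it offers.
- The arm moves only by the tool carry_out, never from a script. Its argument "motion" is a list that holds one entry, the list of rows, each a list of 7 numbers: the shift along the tool's x, y, z in m, then the turn, a rotation vector about the tool's x, y, z in rad, then the finger opening in m, from 0 to 0.0854. A call has 1 to 20 rows; each row shifts and turns the commanded pose from where the row before left it, along the tool's axes as they then stand; what a row does not reach is not made up. A row lasts 1/12 s, in which the tool goes at most 41.7 mm and 7.16 degrees, less where a joint would pass 70% of its speed; a pose out of reach is approached as far as the arm can. A call with a gripper value outside its range is refused whole. The fingers move at their own pace and stop on an object; "grip_force" is the grip in N (left out, the last holds). Time passes only in rows, so rows that do not move let the fingers close. It gives the time, the measured TCP pose, the force, the opening and the grip force at its end, in the units of the state.
- bot.get_obs(): the state, without advancing time (a new reading comes with each control period).
- cams.camera(name): name is "scene" or "top"; returns the picture (480x640x3 uint8, blue, green, red); there is no depth.
- cams.camera_params(name): a dict with "fx", "fy", "cx", "cy" (pixels), "rvec" (rotation vector, rad) and "tvec" (3), from world to camera coordinates, as OpenCV has them. Camera axes: x right, y down, z forward; pixel columns grow to the right and rows downward; lengths in m; the calibration is good to about 2 mm. A picture is of the moment at which its call begins. camera_params takes no time and is no camera call.
- bot.job_done(): hands the job in; it is judged then, once.
Trained networks look in the newest picture that a camera, given by its name, has taken for a name from the list of things; names that differ only in an ending like _2 or _b are one class to them, and where a whole thing is asked for, a point or a joint stands for the part that bears it (a point fixed in the world has none). Each returns a list of dicts, best first, with "p" (0 to 1); they miss things now and then, are a little off and sometimes report something else, mostly with a low value. They report only what shows in the picture. A call takes as long as a camera call.
- look_for(camera, thing): "centre" ([x, y, z] in m, in world coordinates, good to about 4 mm: the middle of the surface that is visible of it).
The state is a dict: "clock": time; "joint_positions": joint angles; "joint_vel": joint speeds; "effort": joint torques, N m; "position": TCP position; "ee_rot": TCP orientation; "force": force on the tool from outside, world axes, zero at the start; "wrist_torque": the same for the moment, N m; "gripper_width": finger opening in m; "finger_force": force on a finger pad.
Only numpy, scipy, OpenCV 4.12 (cv2) and the standard library are available. Lean on these libraries where they do the work, as an engineer would, in place of code of your own. Each camera call takes 0.05 s, during which the arm holds its last target. There are 200 camera calls.

TASK

Three things stand around the paper-wrapped coin roll on the plywood desk stand: first clear all three onto the black rubber mat, standing upright, and only then take the roll and lay it in the empty cradle of the black coin tray. When it is in, put the three things back on the stand, upright, each exactly where it stood at the start. Set everything down rather than dropping it, and leave the calculator and the tape dispenser undisturbed.

Things in the scene. Friction and masses are not known exactly. Their poses are not given: they have to be found in the camera images.
- stamp: hand stamp standing upright, 100 mm tall: round steel foot 40 mm across and 12 mm high tapering to an 18 mm steel neck, then a black plastic handle 26 mm across from 50 to 94 mm above the underside (grip it there). About 0.22 kg. Origin: centre of its underside, z up.
- glue: big glue stick standing upright, a plain cylinder 106 mm tall: white body 33 mm across up to 70 mm, red cap fixed on it 35 mm across from 70 to 106 mm. About 0.11 kg. Origin: centre of its underside, z up.
- carton: small closed square carton (box of staples) standing on end, white with a blue band, 36 x 36 mm and 100 mm tall. About 0.12 kg. Origin: centre of its underside, z up, x and y square to its faces.
- roll: coin roll wrapped in brown kraft paper, a rigid lying cylinder 26 mm across and 95 mm long, about 0.3 kg. Origin: its middle, on its axis; its own y axis runs along its length (it may turn about it).
- stand: fixed plywood desk stand, 170 (its x) x 160 mm (y), floor 8 mm above the desk, 18 mm high lips at x = +-82. Origin: on the desk under its cradle's middle, z up. The cradle, two V notches at y = +-31 (8 mm thick, within x = +-15, 24 mm high), holds the roll along y, axis 30 mm above the desk. The three things stand at about (-45,-40), (-45,40), (45,0) mm on grey felt spots; which is where varies.
- coin_tray: fixed black coin tray, y = +-65 mm, x = -65 to 121 mm, floor 4 mm, rim 16 mm above the desk; low coin stacks (up to 16 mm) beyond x = 64. Origin: on the desk under the middle of its empty cradle, z up. The cradle, two grey V notches at y = +-31 (8 mm thick, within x = +-15, 20 mm high), takes the roll along y; fully in, the roll's axis is 26 mm above the desk, over the origin.
- mat: fixed flat black rubber mat, the side area, 280 mm (its x) by 130 mm (its y), 4 mm thick. Origin: on the desk under its centre, z up.
- calculator: black desk calculator lying on the desk, 120 x 160 x 25 mm, to be left alone. Origin: centre of its underside.
- tape: white tape dispenser on the desk, 65 x 150 mm, 85 mm tall, to be left alone. Origin: centre of its underside.

How it is judged:
By the outcome, as a careful person would: the job done as asked, in the order asked, and still so for the second after the job is handed in, with the robot touching nothing.
It also fails if it takes over 131 s, if anything falls off the work surface, if the arm or the gripper's body presses on something with over 40 N, if the wrist force passes 120 N, or if a joint passes its speed limit or range.

## Working session

There is one attempt and no reset: what is moved stays moved. The work goes in short steps, Python scripts to look and compute and a tool call to move; the robot and the scene stay as the last step left them, time stands still between calls to the robot, and variables do not carry over. Pictures are saved under pics/ and viewed, at most 14 in all, crops included, and the job is handed in when it is done.

Besides the shell and the picture viewer there is one more tool, called after "Request:" as name(argument=value, ...), one argument or row to a line, values as JSON. carry_out: Moves the arm, as the interface text tells. Its arguments: {"type":"object","properties":{"motion":{"type":"array","items":{"type":"array","items":{"type":"array","items":{"type":"number"}}}},"grip_force":{"type":"number"}},"required":["motion"]}

```bash
mkdir -p pics; ls; python3 - <<'E'
from workcell import bot,cams,look_for
import cv2,numpy as np
for c in("scene","top"):
    cv2.imwrite(f"pics/{c}0.png",cams.camera(c)); p=cams.camera_params(c);print(c,p)
    for t in "stamp glue carton roll stand coin_tray mat calculator tape".split():
        print(t,[(np.round(d["centre"],3).tolist(),round(d["p"],2)) for d in look_for(c,t)[:2]])
o=bot.get_obs();print({k:np.round(v,3).tolist() for k,v in o.items()})
E
```

```text
pics
scene {'fx': 453.4230542446694, 'fy': 453.4230542446694, 'cx': 313.6321259161223, 'cy': 245.9320572916182, 'rvec': array([ 1.43766994,  2.35379491, -0.70216908]), 'tvec': array([ 0.28442021, -0.44064507,  1.21493335])}
stamp [([0.598, -0.003, 0.06], 0.89)]
glue [([0.51, 0.044, 0.092], 0.59)]
carton [([0.504, -0.029, 0.082], 0.92)]
roll [([0.551, 0.014, 0.041], 0.93)]
stand [([0.568, 0.009, 0.011], 0.96)]
coin_tray [([0.542, 0.275, 0.006], 0.82)]
mat [([0.537, -0.289, 0.001], 0.66)]
calculator [([0.791, -0.172, 0.023], 0.66)]
tape [([0.792, 0.179, 0.029], 0.82), ([0.555, 0.016, 0.045], 0.43)]
top {'fx': 558.8402208150432, 'fy': 558.8402208150432, 'cx': 321.8632250941043, 'cy': 240.29142328300094, 'rvec': array([ 2.14736798, -2.16890077,  0.18238532]), 'tvec': array([-0.00803735,  0.62666633,  0.92700283])}
stamp [([0.588, -0.009, 0.082], 0.93)]
glue [([0.499, 0.042, 0.113], 0.91), ([0.545, -0.002, 0.039], 0.57)]
carton [([0.488, -0.036, 0.102], 0.74), ([0.777, -0.174, 0.025], 0.61)]
roll [([0.548, 0.0, 0.039], 0.76)]
stand [([0.554, 0.003, 0.005], 0.59), ([0.532, 0.275, 0.003], 0.41)]
coin_tray [([0.533, 0.275, 0.001], 0.8)]
mat [([0.513, -0.286, 0.002], 0.66), ([0.774, -0.175, 0.025], 0.49)]
calculator []
tape [([0.778, 0.182, 0.031], 0.72)]
{'clock': 1.0, 'joint_positions': [-1.212, 0.353, 1.633, 0.0, 1.155, -0.002], 'joint_vel': [-0.001, 0.0, -0.001, -0.001, -0.002, -0.001], 'effort': [-0.002, -60.518, -34.244, 0.0, 0.001, 0.0], 'position': [0.221, -0.585, 0.248], 'ee_rot': [0.0, 0.984, 0.179, 0.0], 'force': [0.213, -0.532, -0.486], 'wrist_torque': [-0.004, 0.033, 0.021], 'finger_force': 0.0, 'gripper_width': 0.086}
```

View pics/top0.png

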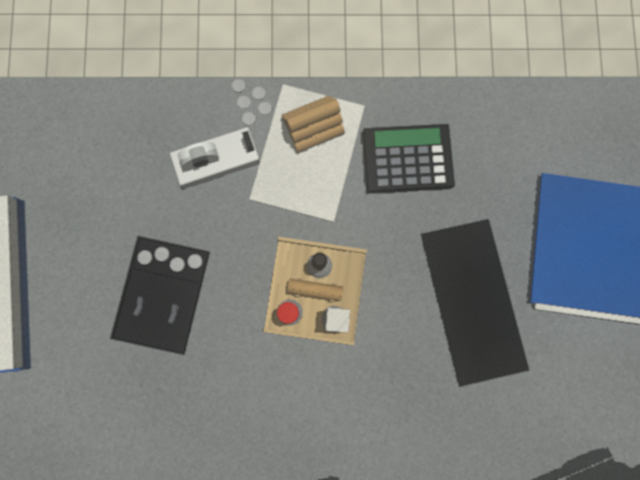

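View pics/scene0.png

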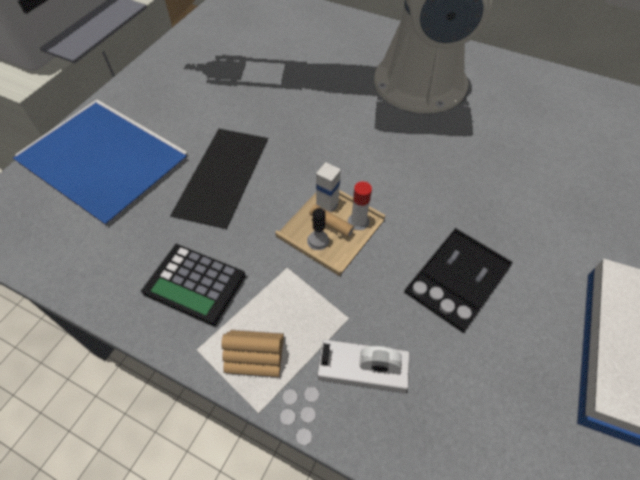

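The top view shows the stand at (315,291) with the stamp (319,264), red glue cap (288,312), carton (338,320) and the roll (315,290). The tray's notches are at (139,306) and (173,314), and the mat is around (475,302). The scene view shows the same layout from the far side. I'll zoom in next to measure.

```bash
python3 - <<'E'
import cv2,numpy as np
t=cv2.imread("pics/top0.png"); s=cv2.imread("pics/scene0.png")
a=cv2.resize(t[232:350,257:375],None,fx=5,fy=5,interpolation=cv2.INTER_CUBIC)
cv2.imwrite("pics/standtop.png",a)
b=cv2.resize(t[232:358,105:215],None,fx=3.5,fy=3.5,interpolation=cv2.INTER_CUBIC)
c=cv2.resize(s[155:275,270:390],None,fx=3.5,fy=3.5,interpolation=cv2.INTER_CUBIC)
h=max(b.shape[0],c.shape[0]);pad=lambda i:np.pad(i,((0,h-i.shape[0]),(0,0),(0,0)))
cv2.imwrite("pics/tray_scene.png",cv2.convertScaleAbs(np.hstack([pad(b),pad(c)][:800]),alpha=1.3,beta=25)[:, :800])
E
```

```text
(no output)
```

View pics/standtop.png

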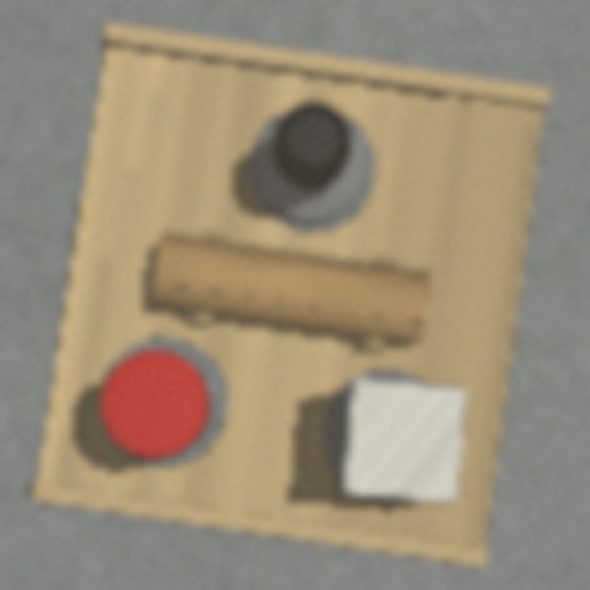

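View pics/tray_scene.png

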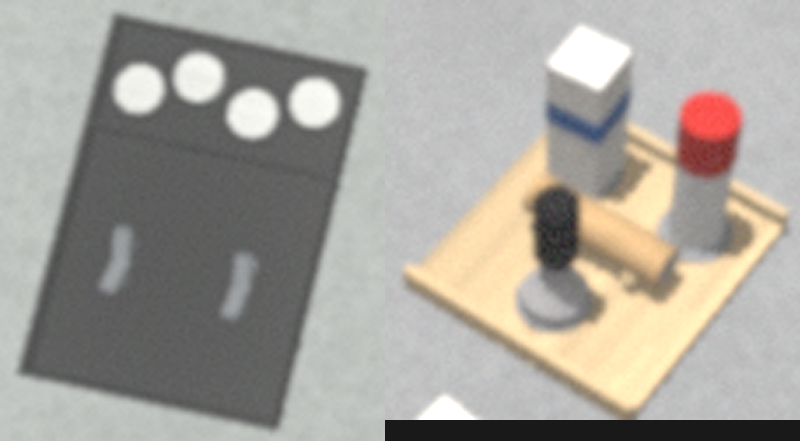

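The zoomed crops show the glue cap at crop (155,404), the carton top centred near (405,440), the stamp head at (315,133) with its foot at (315,172), and the roll from (155,272) to (425,306). The tray's notches are at (115,260) and (240,286).

```bash
cat >h.py <<'E'
import cv2,numpy as np
from workcell import bot,cams,look_for
from scipy.spatial.transform import Rotation as R
def w(c,uv,z):
    p=cams.camera_params(c);K=np.array([[p["fx"],0,p["cx"]],[0,p["fy"],p["cy"]],[0,0,1]])
    r=cv2.Rodrigues(p["rvec"])[0];o=-r.T@p["tvec"]
    d=(r.T@np.linalg.inv(K)@np.c_[np.reshape(uv,(-1,2)),np.ones(np.size(uv)//2)].T).T
    return o+d*((z-o[2])/d[:,2])[:,None]
def crop(uv,f,off): return (np.reshape(uv,(-1,2))+.5)/f-.5+np.array(off)
E
python3 - <<'E'
from h import *
np.set_printoptions(precision=4,suppress=True)
T=lambda uv,z:w("top",crop(uv,5,(257,232)),z)[:,:2]
def rect(c,n):
    c=np.array(c);m=c.mean(0);x=(c[0]+c[1]-c[2]-c[3])/2;y=(c[0]+c[3]-c[1]-c[2])/2
    print(n,m,"x len",np.linalg.norm(x),"ang",np.degrees(np.arctan2(x[1],x[0])),"y len",np.linalg.norm(y),"ang",np.degrees(np.arctan2(-y[0],y[1])))
rect(T([[107,24],[551,90],[487,566],[35,498]],.018),"stand")
rect(T([[350,378],[466,388],[458,502],[345,494]],.108),"carton")
e=T([[155,272],[425,306]],.033);print("roll",e.mean(0),np.linalg.norm(e[0]-e[1]),np.degrees(np.arctan2(*(e[1]-e[0])[::1])))
print("glue",T([155,404],.114),"stamp top",T([316,134],.106),"foot",T([315,171],.018))
C=lambda uv,z:w("top",crop(uv,3.5,(105,232)),z)[:,:2]
rect(C([[115,15],[367,70],[278,428],[22,374]],.016),"tray")
e=C([[115,260],[240,286]],.015);print("notch",e,e.mean(0))
rect(w("top",[[421,234],[489,220],[528,370],[459,385]],.004)[:,:2],"mat")
S=lambda uv,z:w("scene",crop(np.array(uv)-[385,0],3.5,(270,155)),z)[:,:2]
print("scene: carton",S([590,57],.108),"glue",S([710,115],.114),"stamp",S([557,200],.106))
# red centroid in both
for c in("top","scene"):
    im=cv2.imread(f"pics/{c}0.png").astype(int);m=(im[:,:,2]>120)&(im[:,:,1]<80)&(im[:,:,0]<80)
    v,u=np.nonzero(m);print(c,u.mean(),v.mean(),len(u),w(c,[u.mean(),v.mean()],.114))
E
```

```text
stand [ 0.5421 -0.0031] x len 0.16904804401244294 ang -8.747675760982196 y len 0.15997312135955763 ang -9.078558052957565
carton [ 0.4894 -0.0362] x len 0.03638010690611522 ang -4.171125363063669 y len 0.03665254163413422 ang -5.116607239701731
roll [ 0.5421 -0.001 ] 0.09466605052960553 -172.24570166744766
glue [[0.5017 0.0431]] stamp top [[ 0.5881 -0.009 ]] foot [[ 0.5847 -0.0104]]
tray [0.5373 0.2692] x len 0.18320803553792064 ang -12.632967074119414 y len 0.13053585181905122 ang -12.65707032310728
notch [[0.5175 0.3091]
 [0.5039 0.2467]] [0.5107 0.2779]
mat [ 0.5203 -0.2877] x len 0.2754917829256797 ang 11.716533825605358 y len 0.1277020700353597 ang 11.088588305552943
scene: carton [[ 0.4894 -0.0353]] glue [[0.5026 0.0439]] stamp [[ 0.587  -0.0068]]
top 287.11461318051573 312.75358166189113 349 [[0.5011 0.0439 0.114 ]]
scene 362.5659340659341 188.03846153846155 182 [[0.5038 0.0445 0.114 ]]
```

Request:
carry_out(
  motion=[
    [[0,0,0,0,0,-0.0941,0.06],[0,0,0,0,0,-0.0941,0.06],[0,0,0,0,0,-0.0941,0.06],[0,0,0,0,0,-0.0941,0.06],[0,0,0,0,0,-0.0941,0.06],[0,0,0,0,0,-0.0941,0.06],[0,0,0,0,0,-0.0941,0.06],[0,0,0,0,0,-0.0941,0.06],[0,0,0,0,0,-0.0941,0.06],[0,0,0,0,0,-0.0941,0.06],[0,0,0,0,0,-0.0941,0.06],[0,0,0,0,0,-0.0941,0.06],[0.0285,0.011,0.002,0,0,0,0.06],[0.0285,0.011,0.002,0,0,0,0.06],[0.0285,0.011,0.002,0,0,0,0.06],[0.0285,0.011,0.002,0,0,0,0.06],[0.0285,0.011,0.002,0,0,0,0.06],[0.0285,0.011,0.002,0,0,0,0.06],[0.0285,0.011,0.002,0,0,0,0.06],[0.0285,0.011,0.002,0,0,0,0.06]],
  ],
  grip_force=30,
)

```text
clock: 2.67
position: [0.3272, -0.3633, 0.2323]
ee_rot: [0.0, 0.735, 0.678, 0.0]
force: [-0.2, 0.0, 0.0]
gripper_width: 0.0602
finger_force: 0.0
```

Request:
carry_out(
  motion=[
    [[0.0285,0.011,0.002,0,0,0,0.06],[0.0285,0.011,0.002,0,0,0,0.06],[0.0285,0.011,0.002,0,0,0,0.06],[0.0285,0.011,0.002,0,0,0,0.06],[0.0285,0.011,0.002,0,0,0,0.06],[0.0285,0.011,0.002,0,0,0,0.06],[0.0285,0.011,0.002,0,0,0,0.06],[0.0285,0.011,0.002,0,0,0,0.06],[0.0285,0.011,0.002,0,0,0,0.06],[0.0285,0.011,0.002,0,0,0,0.06],[0.015,0.006,0.002,0,0,0,0.06],[0,0,0,0,0,0,0.06],[0,0,0,0,0,0,0.06]],
  ],
)

```text
clock: 3.75
position: [0.4666, -0.0745, 0.2102]
ee_rot: [-0.0, 0.734, 0.679, -0.0]
force: [-0.5, -1.0, 0.1]
gripper_width: 0.0602
finger_force: 0.0
```

```bash
cat >>h.py <<'E'
def st():
    o=bot.get_obs();M=R.from_quat(o["ee_rot"],scalar_first=True).as_matrix();p=np.array(o["position"])
    print("t",round(float(o["clock"]),2),"p",p.round(4),"phi",round(float(np.degrees(np.arctan2(M[1,1],M[0,1]))),2),"tilt",M[:2,2].round(4),"w",round(float(o["gripper_width"]),4),"F",np.round(o["force"],1))
    return p,M
def to(*tg):
    "tool-frame shift to target from the present pose"
    p,M=st();print("shift",(M.T@(np.array(tg)-p)).round(4))
E
python3 -c "
from h import *
to(.4892,-.036,.073)"
```

```text
t 3.75 p [ 0.4666 -0.0745  0.2102] phi -4.5 tilt [-0.0004 -0.0002] w 0.0602 F [-0.5 -1.   0.1]
shift [0.0401 0.0195 0.1372]
```

Request:
carry_out(
  motion=[
    [[0.0133,0.0065,0,0,0,0,0.06],[0.0134,0.0065,0,0,0,0,0.06],[0.0134,0.0065,0,0,0,0,0.06],[0,0,0.02,0,0,0,0.06],[0,0,0.02,0,0,0,0.06],[0,0,0.016,0,0,0,0.06],[0,0,0.016,0,0,0,0.06],[0,0,0.016,0,0,0,0.06],[0,0,0.016,0,0,0,0.06],[0,0,0.013,0,0,0,0.06],[0,0,0.012,0,0,0,0.06],[0,0,0.008,0,0,0,0.06],[0,0,0,0,0,0,0.06],[0,0,0,0,0,0,0.06]],
  ],
)

```text
clock: 4.92
position: [0.489, -0.0372, 0.0733]
ee_rot: [-0.0, 0.735, 0.678, -0.0]
force: [-0.2, -0.0, -0.4]
gripper_width: 0.0598
finger_force: 0.0
```

```bash
python3 -c "
from h import *
to(.4892,-.036,.073)
im=cams.camera('top');cv2.imwrite('pics/a1.png',cv2.resize(im[270:360,290:390],None,fx=5,fy=5,interpolation=cv2.INTER_CUBIC))
im=cams.camera('scene');cv2.imwrite('pics/a2.png',cv2.resize(im[130:240,280:400],None,fx=5,fy=5,interpolation=cv2.INTER_CUBIC))"
```

```text
t 4.92 p [ 0.489  -0.0372  0.0733] phi -4.68 tilt [-0.0007 -0.    ] w 0.0598 F [-0.2 -0.  -0.4]
shift [0.0013 0.0001 0.0003]
```

View pics/a2.png

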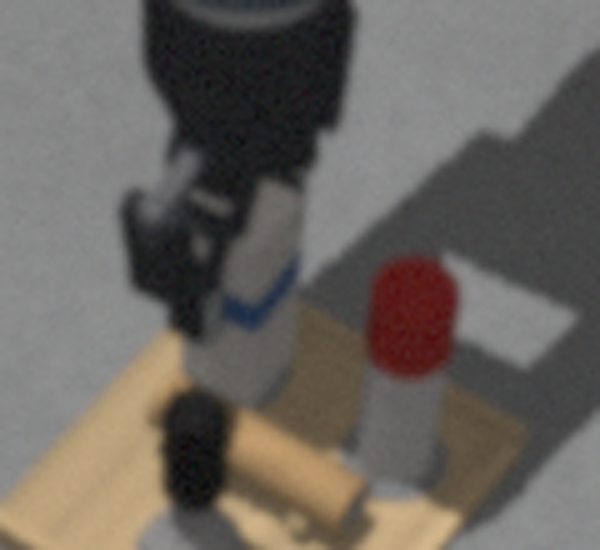

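The scene view shows the fingers straddling the carton at about (235,290) and clear of the glue stick. I'll close on it.

Request:
carry_out(
  motion=[
    [[0,0,0,0,0,0,0.028],[0,0,0,0,0,0,0.028],[0,0,0,0,0,0,0.028],[0,0,0,0,0,0,0.028],[0,0,0,0,0,0,0.028],[0,0,0,0,0,0,0.028],[0,0,0,0,0,0,0.028]],
  ],
  grip_force=30,
)

```text
clock: 5.6
position: [0.4897, -0.0366, 0.074]
ee_rot: [0.0, 0.735, 0.678, 0.0]
force: [-0.8, -0.3, 6.4]
gripper_width: 0.0358
finger_force: 30.9
```

```bash
python3 -c "
from h import *
to(.520,-.288,.0693)"
```

```text
t 5.6 p [ 0.4897 -0.0366  0.074 ] phi -4.61 tilt [ 0.0011 -0.0002] w 0.0358 F [-0.8 -0.3  6.4]
shift [-0.2481  0.0504  0.0048]
```

Request:
carry_out(
  motion=[
    [[0,0,-0.01,0,0,0,0.028],[0,0,-0.02,0,0,0,0.028],[0,0,-0.02,0,0,0,0.028],[0,0,-0.01,0,0,0,0.028],[-0.008,0.0016,0,0,0,0,0.028],[-0.014,0.0028,0,0,0,0,0.028],[-0.018,0.0036,0,0,0,0,0.028],[-0.018,0.0036,0,0,0,0,0.028],[-0.018,0.0036,0,0,0,0,0.028],[-0.018,0.0036,0,0,0,0,0.028],[-0.018,0.0036,0,0,0,0,0.028],[-0.018,0.0036,0,0,0,0,0.028],[-0.018,0.0036,0,0,0,0,0.028],[-0.018,0.0036,0,0,0,0,0.028],[-0.018,0.0036,0,0,0,0,0.028],[-0.018,0.0036,0,0,0,0,0.028],[-0.018,0.0036,0,0,0,0,0.028],[-0.014,0.0028,0,0,0,0,0.028],[-0.008,0.0016,0,0,0,0,0.028],[-0.006,0.0016,0,0,0,0,0.028]],
  ],
)

```text
clock: 7.27
position: [0.5187, -0.2887, 0.1327]
ee_rot: [-0.0, 0.735, 0.678, -0.0]
force: [-0.4, -1.3, -1.1]
gripper_width: 0.0354
finger_force: 30.4
```

Request:
carry_out(
  motion=[
    [[0,0,0.015,0,0,0,0.028],[0,0,0.015,0,0,0,0.028],[0,0,0.012,0,0,0,0.028],[0,0,0.009,0,0,0,0.028],[0,0,0.006,0,0,0,0.028],[0,0,0.003,0,0,0,0.028],[0,0,0.002,0,0,0,0.028],[0,0,0.001,0,0,0,0.028],[0,0,0,0,0,0,0.028],[0,0,0,0,0,0,0.028],[0,0,0,0,0,0,0.028]],
  ],
)

```text
clock: 8.18
position: [0.5194, -0.288, 0.0708]
ee_rot: [0.0, 0.735, 0.678, 0.0]
force: [0.6, 0.2, -1.7]
gripper_width: 0.0356
finger_force: 30.4
```

```bash
python3 -c "
from h import *
to(.520,-.288,.0693)
cams.camera('top');cams.camera('scene')
print(look_for('top','carton')[:1],look_for('scene','carton')[:1])"
```

```text
t 8.18 p [ 0.5194 -0.288   0.0708] phi -4.63 tilt [ 0.0008 -0.0004] w 0.0356 F [ 0.6  0.2 -1.7]
shift [0.     0.0006 0.0015]
[{'centre': [0.5168, -0.2714, 0.0691], 'p': 0.81}] [{'centre': [0.5268, -0.2682, 0.0618], 'p': 0.86}]
```

Request:
carry_out(
  motion=[
    [[0,0,0.001,0,0,0,0.028],[0,0,0,0,0,0,0.028]],
  ],
)

```text
clock: 8.55
position: [0.5193, -0.2879, 0.07]
ee_rot: [0.0, 0.735, 0.678, 0.0]
force: [-2.0, 1.0, 6.5]
gripper_width: 0.0355
finger_force: 31.2
```

Request:
carry_out(
  motion=[
    [[0,0,0.001,0,0,0,0.028],[0,0,0,0,0,0,0.028]],
  ],
)

```text
clock: 8.72
position: [0.5193, -0.288, 0.07]
ee_rot: [0.0, 0.735, 0.678, 0.0]
force: [-5.4, 1.4, 17.9]
gripper_width: 0.0354
finger_force: 32.5
```

Request:
carry_out(
  motion=[
    [[0,0,-0.001,0,0,0,0.028],[0,0,0,0,0,0,0.06],[0,0,0,0,0,0,0.06],[0,0,0,0,0,0,0.06],[0,0,0,0,0,0,0.06],[0,0,0,0,0,0,0.06],[0,0,-0.01,0,0,0,0.06],[0,0,-0.02,0,0,0,0.06],[0,0,-0.02,0,0,0,0.06],[0,0,-0.02,0,0,0,0.06],[0,0,-0.02,0,0,0,0.06],[0,0,-0.01,0,0,0,0.06],[0,0,0,0,0,0,0.06]],
  ],
)

```text
clock: 9.8
position: [0.5204, -0.2885, 0.1722]
ee_rot: [0.002, 0.735, 0.678, 0.001]
force: [0.4, -0.5, -0.1]
gripper_width: 0.0598
finger_force: 0.0
```

```bash
python3 -c "
from h import *
to(.587,-.009,.078)"
```

```text
t 9.8 p [ 0.5204 -0.2885  0.1722] phi -4.63 tilt [ 0.004  -0.0022] w 0.0598 F [ 0.4 -0.5 -0.1]
shift [0.2842 0.0434 0.0938]
```

Request:
carry_out(
  motion=[
    [[0.01,0.002,0,0,0,0,0.06],[0.02,0.003,0,0,0,0,0.06],[0.025,0.004,0,0,0,0,0.06],[0.025,0.004,0,0,0,0,0.06],[0.025,0.004,0,0,0,0,0.06],[0.025,0.004,0,0,0,0,0.06],[0.025,0.004,0,0,0,0,0.06],[0.025,0.004,0,0,0,0,0.06],[0.025,0.004,0,0,0,0,0.06],[0.025,0.004,0,0,0,0,0.06],[0.025,0.004,0,0,0,0,0.06],[0.02,0.003,0,0,0,0,0.06],[0.009,0.001,0,0,0,0,0.06],[0,0,0.01,0,0,0,0.06],[0,0,0.02,0,0,0,0.06],[0,0,0.02,0,0,0,0.06],[0,0,0.02,0,0,0,0.06],[0,0,0.012,0,0,0,0.06],[0,0,0.006,0,0,0,0.06],[0,0,0.004,0,0,0,0.06]],
  ],
)

```text
clock: 11.47
position: [0.586, -0.009, 0.0759]
ee_rot: [-0.001, 0.735, 0.678, -0.001]
force: [0.8, 0.1, -0.1]
gripper_width: 0.0597
finger_force: 0.0
```

Request:
carry_out(
  motion=[
    [[0,0,0,0,0,0,0.06],[0,0,0,0,0,0,0.06]],
  ],
)

```text
clock: 11.63
position: [0.5873, -0.0086, 0.0778]
ee_rot: [0.0, 0.735, 0.678, 0.0]
force: [-0.6, -0.1, -0.2]
gripper_width: 0.0602
finger_force: 0.0
```

```bash
python3 -c "
from h import *
to(.587,-.009,.078)
a=cams.camera('top')[232:350,257:375];b=cams.camera('scene')[150:270,265:385]
f=lambda i:cv2.resize(i,(400,400),interpolation=cv2.INTER_CUBIC)
cv2.imwrite('pics/b1.png',np.hstack([f(a),f(b)]))"
```

```text
t 11.63 p [ 0.5873 -0.0086  0.0778] phi -4.64 tilt [ 0.0007 -0.    ] w 0.0602 F [-0.6 -0.1 -0.2]
shift [-0.0004 -0.0002 -0.0002]
```

View pics/b1.png

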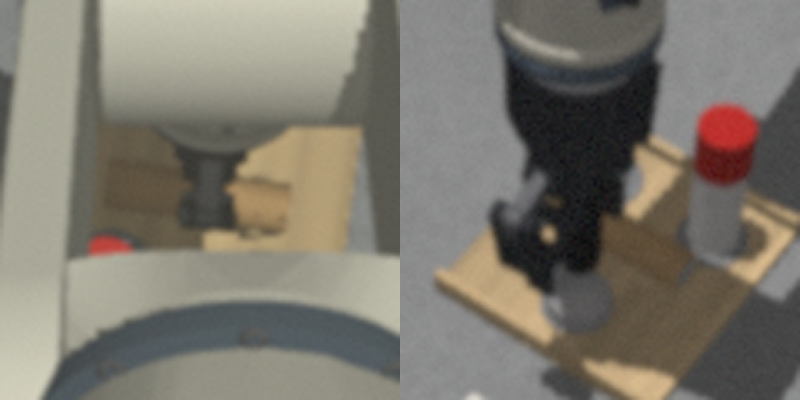

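The gripper is centred around the stamp handle, at (570,240) in the right half, so I'll close, lift and carry.

Request:
carry_out(
  motion=[
    [[0,0,0,0,0,0,0.018],[0,0,0,0,0,0,0.018],[0,0,0,0,0,0,0.018],[0,0,0,0,0,0,0.018],[0,0,0,0,0,0,0.018],[0,0,0,0,0,0,0.018],[0,0,0,0,0,0,0.018],[0,0,0,0,0,0,0.018],[0,0,-0.01,0,0,0,0.018],[0,0,-0.02,0,0,0,0.018],[0,0,-0.02,0,0,0,0.018],[0,0,-0.01,0,0,0,0.018],[0,0,0,0,0,0,0.018]],
  ],
  grip_force=40,
)

```text
clock: 12.82
position: [0.5884, -0.0084, 0.1398]
ee_rot: [0.001, 0.735, 0.678, 0.002]
force: [0.9, 0.2, -2.2]
gripper_width: 0.0249
finger_force: 39.7
```

Request:
carry_out(
  motion=[
    [[-0.01,0.001,0,0,0,0,0.018],[-0.015,0.002,0,0,0,0,0.018],[-0.02,0.003,0,0,0,0,0.018],[-0.02,0.003,0,0,0,0,0.018],[-0.02,0.003,0,0,0,0,0.018],[-0.02,0.003,0,0,0,0,0.018],[-0.02,0.003,0,0,0,0,0.018],[-0.02,0.003,0,0,0,0,0.018],[-0.02,0.003,0,0,0,0,0.018],[-0.02,0.003,0,0,0,0,0.018],[-0.02,0.003,0,0,0,0,0.018],[-0.02,0.003,0,0,0,0,0.018],[-0.02,0.003,0,0,0,0,0.018],[-0.01,0.001,0,0,0,0,0.018],[-0.005,0.001,0,0,0,0,0.018]],
  ],
)

```text
clock: 14.07
position: [0.6027, -0.2721, 0.1358]
ee_rot: [-0.001, 0.736, 0.677, -0.0]
force: [-0.8, -0.0, -2.3]
gripper_width: 0.025
finger_force: 39.6
```

Request:
carry_out(
  motion=[
    [[0,0,0.015,0,0,0,0.018],[0,0,0.015,0,0,0,0.018],[0,0,0.012,0,0,0,0.018],[0,0,0.009,0,0,0,0.018],[0,0,0.006,0,0,0,0.018],[0,0,0.003,0,0,0,0.018],[0,0,0.002,0,0,0,0.018],[0,0,0.001,0,0,0,0.018],[0,0,0,0,0,0,0.018],[0,0,0.0005,0,0,0,0.018],[0,0,0,0,0,0,0.018]],
  ],
)

```text
clock: 14.98
position: [0.604, -0.2707, 0.0742]
ee_rot: [0.0, 0.735, 0.678, 0.0]
force: [-0.7, 0.2, -2.4]
gripper_width: 0.025
finger_force: 39.6
```

Request:
carry_out(
  motion=[
    [[0,0,0.0005,0,0,0,0.018],[0,0,0,0,0,0,0.018]],
  ],
)

```text
clock: 15.15
position: [0.604, -0.2707, 0.0739]
ee_rot: [0.0, 0.735, 0.678, 0.0]
force: [-0.4, 0.0, 2.1]
gripper_width: 0.0249
finger_force: 40.0
```

Request:
carry_out(
  motion=[
    [[0,0,0.0005,0,0,0,0.018],[0,0,0,0,0,0,0.018]],
  ],
)

```text
clock: 15.32
position: [0.6041, -0.2708, 0.0739]
ee_rot: [0.0, 0.735, 0.678, 0.0]
force: [-3.2, 1.0, 7.7]
gripper_width: 0.0249
finger_force: 40.6
```

Request:
carry_out(
  motion=[
    [[0,0,-0.0005,0,0,0,0.018],[0,0,0,0,0,0,0.06],[0,0,0,0,0,0,0.06],[0,0,0,0,0,0,0.06],[0,0,0,0,0,0,0.06],[0,0,0,0,0,0,0.06],[0,0,0,0,0,0,0.06],[0,0,-0.01,0,0,0,0.06],[0,0,-0.02,0,0,0,0.06],[0,0,-0.02,0,0,0,0.06],[0,0,-0.02,0,0,0,0.06],[0,0,-0.02,0,0,0,0.06],[0,0,-0.01,0,0,0,0.06]],
  ],
)

```text
clock: 16.4
position: [0.6048, -0.271, 0.1767]
ee_rot: [0.002, 0.735, 0.678, 0.001]
force: [0.3, -0.0, -0.4]
gripper_width: 0.0599
finger_force: 0.0
```

Request:
carry_out(
  motion=[
    [[0.01,-0.004,0,0,0,0,0.06],[0.015,-0.006,0,0,0,0,0.06],[0.025,-0.0105,0,0,0,0,0.06],[0.025,-0.0105,0,0,0,0,0.06],[0.025,-0.0105,0,0,0,0,0.06],[0.025,-0.0105,0,0,0,0,0.06],[0.025,-0.0105,0,0,0,0,0.06],[0.025,-0.0105,0,0,0,0,0.06],[0.025,-0.0105,0,0,0,0,0.06],[0.025,-0.0105,0,0,0,0,0.06],[0.025,-0.0105,0,0,0,0,0.06],[0.025,-0.0105,0,0,0,0,0.06],[0.015,-0.006,0,0,0,0,0.06],[0.015,-0.006,0,0,0,0,0.06],[0,0,0.02,0,0,0,0.06],[0,0,0.02,0,0,0,0.06],[0,0,0.02,0,0,0,0.06],[0,0,0.01,0,0,0,0.06],[0,0,0.006,0,0,0,0.06],[0,0,0.003,0,0,0,0.06]],
  ],
)

```text
clock: 18.07
position: [0.5004, 0.044, 0.0931]
ee_rot: [-0.001, 0.735, 0.678, -0.001]
force: [-0.2, -0.2, 0.2]
gripper_width: 0.0596
finger_force: 0.0
```

Request:
carry_out(
  motion=[
    [[0,0,0,0,0,0,0.06],[0,0,0,0,0,0,0.06]],
  ],
)

```text
clock: 18.23
position: [0.502, 0.0438, 0.0947]
ee_rot: [0.0, 0.735, 0.678, 0.0]
force: [0.2, 0.1, 0.5]
gripper_width: 0.0599
finger_force: 0.0
```

```bash
python3 -c "
from h import *
to(.502,.0436,.095)
a=cams.camera('top')[190:400,380:590];b=cams.camera('scene')[100:250,250:400]
f=lambda i:cv2.resize(i,(400,400),interpolation=cv2.INTER_CUBIC)
cv2.imwrite('pics/c1.png',np.hstack([f(a),f(b)]))"
```

```text
t 18.23 p [0.502  0.0438 0.0947] phi -4.64 tilt [0.0005 0.0001] w 0.0599 F [0.2 0.1 0.5]
shift [-0.0002  0.     -0.0003]
```

View pics/c1.png

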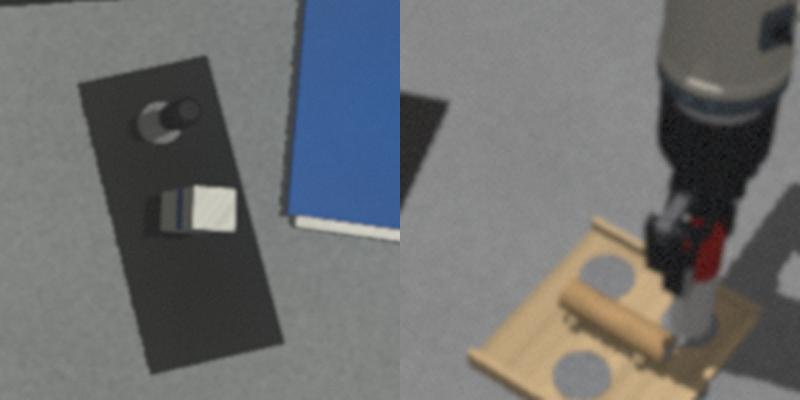

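The left half shows the stamp and carton standing upright on the mat. The right half shows the gripper around the glue cap at (705,250). I'll grip and carry it.

Request:
carry_out(
  motion=[
    [[0,0,0,0,0,0,0.027],[0,0,0,0,0,0,0.027],[0,0,0,0,0,0,0.027],[0,0,0,0,0,0,0.027],[0,0,0,0,0,0,0.027],[0,0,0,0,0,0,0.027],[0,0,0,0,0,0,0.027],[0,0,-0.01,0,0,0,0.027],[0,0,-0.02,0,0,0,0.027],[0,0,-0.02,0,0,0,0.027],[0,0,-0.01,0,0,0,0.027],[0,0,0,0,0,0,0.027]],
  ],
  grip_force=35,
)

```text
clock: 19.33
position: [0.5033, 0.0438, 0.1567]
ee_rot: [0.001, 0.735, 0.678, 0.002]
force: [0.9, -0.8, -0.2]
gripper_width: 0.0345
finger_force: 35.0
```

Request:
carry_out(
  motion=[
    [[-0.01,-0.001,0,0,0,0,0.027],[-0.01,-0.001,0,0,0,0,0.027],[-0.02,-0.002,0,0,0,0,0.027],[-0.02,-0.002,0,0,0,0,0.027],[-0.02,-0.002,0,0,0,0,0.027],[-0.02,-0.002,0,0,0,0,0.027],[-0.02,-0.002,0,0,0,0,0.027],[-0.02,-0.002,0,0,0,0,0.027],[-0.02,-0.002,0,0,0,0,0.027],[-0.02,-0.002,0,0,0,0,0.027],[-0.02,-0.002,0,0,0,0,0.027],[-0.02,-0.002,0,0,0,0,0.027],[-0.02,-0.002,0,0,0,0,0.027],[-0.02,-0.002,0,0,0,0,0.027],[-0.02,-0.002,0,0,0,0,0.027],[-0.02,-0.002,0,0,0,0,0.027],[-0.02,-0.002,0,0,0,0,0.027],[-0.02,-0.002,0,0,0,0,0.027],[-0.007,-0.001,0,0,0,0,0.027],[-0.005,-0.001,0,0,0,0,0.027]],
  ],
)

```text
clock: 21.0
position: [0.4361, -0.3053, 0.1531]
ee_rot: [-0.001, 0.736, 0.677, -0.0]
force: [0.6, 0.2, -1.4]
gripper_width: 0.0341
finger_force: 35.0
```

Request:
carry_out(
  motion=[
    [[0,0,0.015,0,0,0,0.027],[0,0,0.015,0,0,0,0.027],[0,0,0.012,0,0,0,0.027],[0,0,0.009,0,0,0,0.027],[0,0,0.006,0,0,0,0.027],[0,0,0.003,0,0,0,0.027],[0,0,0.002,0,0,0,0.027],[0,0,0.001,0,0,0,0.027],[0,0,0,0,0,0,0.027],[0,0,0.001,0,0,0,0.027],[0,0,0,0,0,0,0.027]],
  ],
)

```text
clock: 21.92
position: [0.4379, -0.3045, 0.0909]
ee_rot: [0.001, 0.735, 0.678, 0.0]
force: [-0.1, 0.1, 2.0]
gripper_width: 0.0343
finger_force: 35.2
```

Request:
carry_out(
  motion=[
    [[0,0,0.0005,0,0,0,0.027],[0,0,0,0,0,0,0.027]],
  ],
)

```text
clock: 22.08
position: [0.4379, -0.3046, 0.0909]
ee_rot: [0.001, 0.735, 0.678, 0.0]
force: [-1.9, 1.2, 11.2]
gripper_width: 0.0342
finger_force: 36.1
```

Request:
carry_out(
  motion=[
    [[0,0,-0.0005,0,0,0,0.027],[0,0,0,0,0,0,0.06],[0,0,0,0,0,0,0.06],[0,0,0,0,0,0,0.06],[0,0,0,0,0,0,0.06],[0,0,0,0,0,0,0.06],[0,0,0,0,0,0,0.06],[0,0,-0.01,0,0,0,0.06],[0,0,-0.02,0,0,0,0.06],[0,0,-0.02,0,0,0,0.06],[0,0,-0.02,0,0,0,0.06],[0,0,-0.02,0,0,0,0.06],[0,0,-0.01,0,0,0,0.06]],
  ],
)

```text
clock: 23.17
position: [0.4384, -0.3049, 0.1933]
ee_rot: [0.002, 0.735, 0.678, 0.0]
force: [0.1, 0.7, 0.9]
gripper_width: 0.06
finger_force: 0.0
```

Request:
carry_out(
  motion=[
    [[0.01,0.0025,0,0,0,0,0.06],[0.02,0.005,0,0,0,0,0.06],[0.025,0.0065,0,0,0,0,0.06],[0.025,0.0065,0,0,0,0,0.06],[0.025,0.0065,0,0,0,0,0.06],[0.025,0.0065,0,0,0,0,0.06],[0.025,0.0065,0,0,0,0,0.06],[0.025,0.0065,0,0,0,0,0.06],[0.025,0.0065,0,0,0,0,0.06],[0.025,0.0065,0,0,0,0,0.06],[0.025,0.0065,0,0,0,0,0.06],[0.025,0.0065,0,0,0,0,0.06],[0.02,0.005,0,0,0,0,0.06],[0.01,0.0025,0,0,0,0.067,0.06],[0,0,0.02,0,0,0,0.06],[0,0,0.03,0,0,0,0.06],[0,0,0.03,0,0,0,0.06],[0,0,0.02,0,0,0,0.06],[0,0,0,0,0,0,0.06],[0,0,0,0,0,0,0.06]],
  ],
)

```text
clock: 24.83
position: [0.5408, -0.0012, 0.089]
ee_rot: [-0.001, 0.757, 0.653, -0.001]
force: [-0.3, 0.7, 0.4]
gripper_width: 0.0603
finger_force: 0.0
```

```bash
python3 -c "
from h import *
to(.542,-.002,.032)
a=cams.camera('top')[220:400,370:550];b=cams.camera('scene')[150:270,270:390]
f=lambda i:cv2.resize(i,(400,400),interpolation=cv2.INTER_CUBIC)
cv2.imwrite('pics/d1.png',np.hstack([f(a),f(b)]))"
```

```text
t 24.83 p [ 0.5408 -0.0012  0.089 ] phi -8.46 tilt [-0.0037  0.0001] w 0.0603 F [-0.3  0.7  0.4]
shift [-0.0006  0.0015  0.0569]
```

View pics/d1.png

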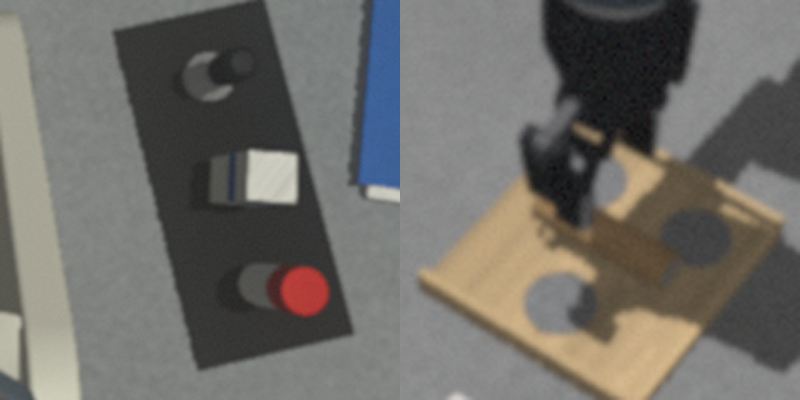

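All three things stand upright on the mat, at (210,75), (265,180) and (290,290) in the left half. The gripper is lined up over the roll, so I'll descend and grip it.

Request:
carry_out(
  motion=[
    [[0,0,0.015,0,0,0,0.06],[0,0,0.015,0,0,0,0.06],[0,0,0.012,0,0,0,0.06],[0,0,0.009,0,0,0,0.06],[0,0,0.005,0,0,0,0.06],[0,0,0.003,0,0,0,0.06],[0,0,0,0,0,0,0.06],[0,0,0,0,0,0,0.06],[0,0,0,0,0,0,0.018],[0,0,0,0,0,0,0.018],[0,0,0,0,0,0,0.018],[0,0,0,0,0,0,0.018],[0,0,0,0,0,0,0.018],[0,0,0,0,0,0,0.018],[0,0,0,0,0,0,0.018],[0,0,0,0,0,0,0.018]],
  ],
  grip_force=40,
)

```text
clock: 26.27
position: [0.5421, -0.0017, 0.0318]
ee_rot: [-0.0, 0.757, 0.653, -0.0]
force: [-2.8, 0.7, 5.2]
gripper_width: 0.025
finger_force: 38.9
```

```bash
python3 -c "
from h import *
to(.510,.2765,.028)"
```

```text
t 26.27 p [ 0.5421 -0.0017  0.0318] phi -8.48 tilt [-0.0001  0.0001] w 0.025 F [-2.8  0.7  5.2]
shift [ 0.2704 -0.0728  0.0039]
```

Request:
carry_out(
  motion=[
    [[0,0,-0.01,0,0,0,0.018],[0,0,-0.02,0,0,0,0.018],[0,0,-0.02,0,0,0,0.018],[0,0,-0.01,0,0,0,0.018],[0.01,-0.002,0,0,0,0,0.018],[0.02,-0.0055,0,0,0,0,0.018],[0.02,-0.0055,0,0,0,0,0.018],[0.02,-0.0055,0,0,0,0,0.018],[0.02,-0.0055,0,0,0,0,0.018],[0.02,-0.0055,0,0,0,0,0.018],[0.02,-0.0055,0,0,0,0,0.018],[0.02,-0.0055,0,0,0,0,0.018],[0.02,-0.0055,0,0,0,0,0.018],[0.02,-0.0055,0,0,0,0,0.018],[0.02,-0.0055,0,0,0,0,0.018],[0.02,-0.0055,0,0,0,0,0.018],[0.02,-0.0055,0,0,0,0,0.018],[0.01,-0.003,0,0,0,0.025,0.018],[0.006,-0.001,0,0,0,0.025,0.018],[0.004,-0.001,0,0,0,0.023,0.018]],
  ],
)

```text
clock: 27.93
position: [0.5091, 0.2775, 0.0903]
ee_rot: [-0.0, 0.781, 0.625, -0.001]
force: [0.1, 0.3, -2.3]
gripper_width: 0.0249
finger_force: 39.7
```

Request:
carry_out(
  motion=[
    [[0,0,0.01,0,0,0,0.018],[0,0,0.01,0,0,0,0.018],[0,0,0,0,0,0,0.018],[0,0,0,0,0,0,0.018],[0,0,0,0,0,0,0.018]],
  ],
)

```text
clock: 28.35
position: [0.5099, 0.2757, 0.0707]
ee_rot: [-0.0, 0.781, 0.625, -0.001]
force: [-0.6, -0.4, -2.6]
gripper_width: 0.0243
finger_force: 39.7
```

```bash
python3 -c "
from h import *
to(.510,.2765,.028)
a=cams.camera('top')[235:355,100:220];b=cams.camera('scene')[200:340,390:530]
f=lambda i:cv2.convertScaleAbs(cv2.resize(i,(400,400),interpolation=cv2.INTER_CUBIC),alpha=1.4,beta=20)
cv2.imwrite('pics/e1.png',np.hstack([f(a),f(b)]))"
```

```text
t 28.35 p [0.5099 0.2757 0.0707] phi -12.66 tilt [-0.0009 -0.0005] w 0.0243 F [-0.6 -0.4 -2.6]
shift [ 0.0009 -0.      0.0427]
```

View pics/e1.png

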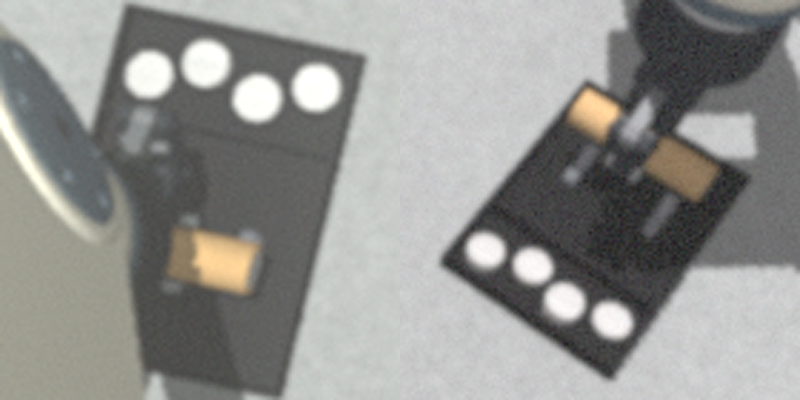

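The roll is held level above the tray. In the left half the tray's notch ends show on both sides of the roll, near (190,220)/(172,285) and (250,235). I'll refine the cradle position from both of the first views before lowering.

```bash
python3 - <<'E'
from h import *
for c,(u0,u1,v0,v1) in (("top",(128,185,288,328)),("scene",(440,495,243,290))):
    im=cv2.imread(f"pics/{c}0.png")[v0:v1,u0:u1];g=im.mean(2)
    n,l,s,ce=cv2.connectedComponentsWithStats((g>70).astype(np.uint8))
    k=[i for i in range(1,n) if s[i,4]>15]
    for i in k: print(c,s[i],(ce[i]+[u0,v0]).round(1),w(c,ce[i]+[u0,v0],.014).round(4))
p=w("scene",[[405,291],[465,328],[511,263],[459,231]],.016);m=p.mean(0)
print("scene corners",m.round(4),np.linalg.norm(p-np.roll(p,1,0),axis=1).round(3), (m[:2]-.028*np.array([.9757,-.219])).round(4))
E
```

```text
top [  5   8  10  20 115] [138.1 306. ] [[0.5174 0.3083 0.014 ]]
top [ 40  16  11  20 117] [172.9 313.2] [[0.5042 0.2475 0.014 ]]
scene [41  0 14  8 63] [489.6 245.4] [[0.4432 0.3059 0.014 ]]
scene [ 8  7 11 14 70] [453.2 256.3] [[0.5015 0.2488 0.014 ]]
scene [36 25 11 13 73] [481.3 274. ] [[0.5156 0.3093 0.014 ]]
scene corners [0.5407 0.275  0.016 ] [0.186 0.124 0.177 0.117] [0.5133 0.2812]
```

Request:
carry_out(
  motion=[
    [[0.001,0,0.012,0,0,0,0.018],[0,0,0.012,0,0,0,0.018],[0,0,0.009,0,0,0,0.018],[0,0,0.005,0,0,0,0.018],[0,0,0.003,0,0,0,0.018],[0,0,0.001,0,0,0,0.018],[0,0,0,0,0,0,0.018],[0,0,0,0,0,0,0.018]],
  ],
)

```text
clock: 29.12
position: [0.5106, 0.2772, 0.0295]
ee_rot: [0.0, 0.781, 0.625, 0.0]
force: [-0.4, 0.1, -2.7]
gripper_width: 0.0247
finger_force: 39.8
```

Request:
carry_out(
  motion=[
    [[0,0,0.001,0,0,0,0.018],[0,0,0,0,0,0,0.018]],
  ],
)

```text
clock: 29.28
position: [0.5106, 0.2772, 0.0286]
ee_rot: [0.0, 0.781, 0.625, 0.0]
force: [0.1, 0.2, -2.2]
gripper_width: 0.025
finger_force: 39.8
```

Request:
carry_out(
  motion=[
    [[0,0,0.0005,0,0,0,0.018],[0,0,0,0,0,0,0.018]],
  ],
)

```text
clock: 29.45
position: [0.5106, 0.2772, 0.0282]
ee_rot: [0.0, 0.781, 0.625, 0.0]
force: [-0.7, 0.2, 1.4]
gripper_width: 0.0246
finger_force: 40.2
```

Request:
carry_out(
  motion=[
    [[0,0,0.0005,0,0,0,0.018],[0,0,0,0,0,0,0.018],[0,0,0,0,0,0,0.03],[0,0,0,0,0,0,0.05],[0,0,0,0,0,0,0.06],[0,0,0,0,0,0,0.06],[0,0,0,0,0,0,0.06],[0,0,0,0,0,0,0.06],[0,0,0,0,0,0,0.06],[0,0,-0.01,0,0,0,0.06],[0,0,-0.02,0,0,0,0.06],[0,0,-0.03,0,0,0,0.06],[0,0,-0.03,0,0,0,0.06],[0,0,-0.03,0,0,0,0.06],[0,0,-0.03,0,0,-0.07,0.06],[0,0,-0.013,0,0,-0.07,0.06],[0,0,0,0,0,0,0.06],[0,0,0,0,0,0,0.06],[0,0,0,0,0,0,0.06]],
  ],
)

```text
clock: 31.03
position: [0.5097, 0.2767, 0.1896]
ee_rot: [-0.0, 0.736, 0.677, -0.001]
force: [-0.4, -0.6, -0.1]
gripper_width: 0.0601
finger_force: 0.0
```

```bash
python3 - <<'E'
from h import *
# commanded drift from the glue pose on the mat, in the tool frame there (2D: yaw a about tool z)
p=np.array([.310,.080]);a=0
p=p-0
def go(x,y,t):
    global p,a
    c,s=np.cos(a),np.sin(a);p=p+[c*x-s*y,s*x+c*y];a+=t
# the turn 0.067 came in the last row of the first leg
a=.067;go(.25,-.068,0);go(.01,-.003,.025);go(.006,-.001,.025);go(.004,-.001,.023);go(.001,0,-.14)
print("now vs glue on mat",p.round(5),a)
st()
w0=[-.1,-.1+.1+.059-.06+.02+.044-.163]; print("z vs glue mat cmd", -.1+.1+.059-.06+.02+.044-.163)
a=cams.camera('top')[235:355,100:220];b=cams.camera('scene')[200:340,390:530]
f=lambda i:cv2.convertScaleAbs(cv2.resize(i,(400,400),interpolation=cv2.INTER_CUBIC),alpha=1.4,beta=20)
cv2.imwrite('pics/f1.png',np.hstack([f(a),f(b)]))
for c in('top','scene'): print(look_for(c,'roll')[:2])
E
```

```text
now vs glue on mat [0.58532 0.02574] -2.7755575615628914e-17
t 31.03 p [0.5097 0.2767 0.1896] phi -4.73 tilt [-0.0011 -0.0006] w 0.0601 F [-0.4 -0.6 -0.1]
z vs glue mat cmd -0.1
[{'centre': [0.5123, 0.2739, 0.0336], 'p': 0.6}, {'centre': [0.5128, -0.2797, 0.0001], 'p': 0.32}]
[{'centre': [0.5218, 0.2765, 0.0379], 'p': 0.95}]
```

View pics/f1.png

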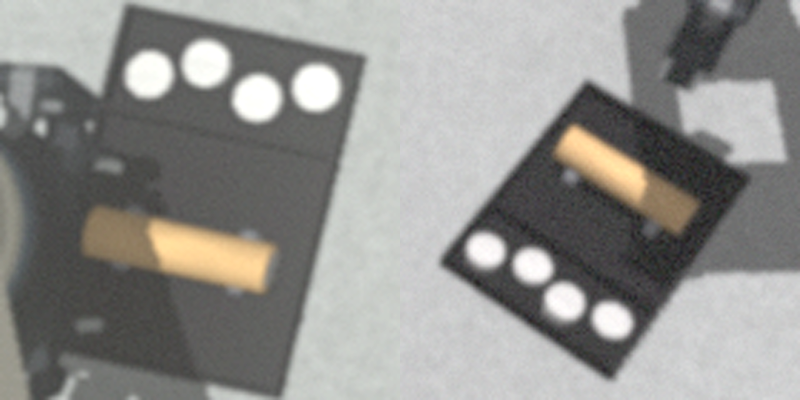

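The roll lies in both notches in both views, from (88,228) to (272,268) on the left. Next I'll return the things by reversing their commanded shifts, starting with the glue.

Request:
carry_out(
  motion=[
    [[-0.01,0,0,0,0,0,0.06],[-0.015,0,0,0,0,0,0.06],[-0.03,-0.0012,0,0,0,0,0.06],[-0.03,-0.0012,0,0,0,0,0.06],[-0.03,-0.0012,0,0,0,0,0.06],[-0.03,-0.0012,0,0,0,0,0.06],[-0.03,-0.0012,0,0,0,0,0.06],[-0.03,-0.0012,0,0,0,0,0.06],[-0.03,-0.0012,0,0,0,0,0.06],[-0.03,-0.0012,0,0,0,0,0.06],[-0.03,-0.0012,0,0,0,0,0.06],[-0.03,-0.0012,0,0,0,0,0.06],[-0.03,-0.0012,0,0,0,0,0.06],[-0.03,-0.0012,0,0,0,0,0.06],[-0.03,-0.0012,0,0,0,0,0.06],[-0.03,-0.0012,0,0,0,0,0.06],[-0.03,-0.0012,0,0,0,0,0.06],[-0.03,-0.0012,0,0,0,0,0.06],[-0.03,-0.0012,0,0,0,0,0.06],[-0.03,-0.0012,0,0,0,0,0.06]],
  ],
)

```text
clock: 32.9
position: [0.4414, -0.2863, 0.1901]
ee_rot: [-0.0, 0.735, 0.678, -0.0]
force: [0.4, -0.1, 0.2]
gripper_width: 0.0597
finger_force: 0.0
```

Request:
carry_out(
  motion=[
    [[-0.01,-0.002,0,0,0,0,0.06],[-0.0103,-0.0021,0,0,0,0,0.06],[0,0,0,0,0,0,0.06],[0,0,0,0,0,0,0.06],[0,0,0,0,0,0,0.06],[0,0,0,0,0,0,0.06]],
  ],
)

```text
clock: 33.4
position: [0.4376, -0.3032, 0.1903]
ee_rot: [-0.0, 0.735, 0.678, 0.0]
force: [0.4, 0.2, 0.8]
gripper_width: 0.0599
finger_force: 0.0
```

```bash
python3 -c "
from h import *
to(.4379,-.3046,.091)"
```

```text
t 33.4 p [ 0.4376 -0.3032  0.1903] phi -4.57 tilt [-0.0002  0.0004] w 0.0599 F [0.4 0.2 0.8]
shift [-0.0014  0.0004  0.0993]
```

Request:
carry_out(
  motion=[
    [[0,0,0.02,0,0,0,0.06],[0,0,0.03,0,0,0,0.06],[0,0,0.02,0,0,0,0.06],[0,0,0.015,0,0,0,0.06],[0,0,0.01,0,0,0,0.06],[0,0,0.005,0,0,0,0.06],[0,0,0,0,0,0,0.06],[0,0,0,0,0,0,0.06],[0,0,0,0,0,0,0.06]],
  ],
)

```text
clock: 34.15
position: [0.4382, -0.3045, 0.0912]
ee_rot: [0.001, 0.735, 0.678, 0.0]
force: [0.2, -0.8, 0.6]
gripper_width: 0.0603
finger_force: 0.0
```

```bash
python3 -c "
from h import *
to(.4379,-.3046,.091)"
```

```text
t 34.15 p [ 0.4382 -0.3045  0.0912] phi -4.62 tilt [ 0.0013 -0.0009] w 0.0603 F [ 0.2 -0.8  0.6]
shift [-0.0001 -0.0003  0.0002]
```

Request:
carry_out(
  motion=[
    [[0,0,0,0,0,0,0.027],[0,0,0,0,0,0,0.027],[0,0,0,0,0,0,0.027],[0,0,0,0,0,0,0.027],[0,0,0,0,0,0,0.027],[0,0,0,0,0,0,0.027],[0,0,0,0,0,0,0.027],[0,0,-0.01,0,0,0,0.027],[0,0,-0.02,0,0,0,0.027],[0,0,-0.02,0,0,0,0.027],[0,0,-0.014,0,0,0,0.027],[0,0,0,0,0,0,0.027]],
  ],
  grip_force=35,
)

```text
clock: 35.15
position: [0.439, -0.3053, 0.1576]
ee_rot: [0.002, 0.735, 0.678, 0.001]
force: [0.2, -0.4, -1.2]
gripper_width: 0.0342
finger_force: 35.0
```

Request:
carry_out(
  motion=[
    [[0.01,0.001,0,0,0,0,0.027],[0.01,0.001,0,0,0,0,0.027],[0.02,0.002,0,0,0,0,0.027],[0.02,0.002,0,0,0,0,0.027],[0.02,0.002,0,0,0,0,0.027],[0.02,0.002,0,0,0,0,0.027],[0.02,0.002,0,0,0,0,0.027],[0.02,0.002,0,0,0,0,0.027],[0.02,0.002,0,0,0,0,0.027],[0.02,0.002,0,0,0,0,0.027],[0.02,0.002,0,0,0,0,0.027],[0.02,0.002,0,0,0,0,0.027],[0.02,0.002,0,0,0,0,0.027],[0.02,0.002,0,0,0,0,0.027],[0.02,0.002,0,0,0,0,0.027],[0.02,0.002,0,0,0,0,0.027],[0.02,0.002,0,0,0,0,0.027],[0.02,0.002,0,0,0,0,0.027],[0.007,0.001,0,0,0,0,0.027],[0.005,0.001,0,0,0,0,0.027]],
  ],
)

```text
clock: 36.82
position: [0.5008, 0.0452, 0.1533]
ee_rot: [-0.001, 0.734, 0.679, -0.001]
force: [0.8, -0.1, -1.3]
gripper_width: 0.0342
finger_force: 35.0
```

Request:
carry_out(
  motion=[
    [[0,0,0,0,0,0,0.027],[0,0,0.015,0,0,0,0.027],[0,0,0.015,0,0,0,0.027],[0,0,0.012,0,0,0,0.027],[0,0,0.008,0,0,0,0.027],[0,0,0.005,0,0,0,0.027],[0,0,0.002,0,0,0,0.027],[0,0,0.001,0,0,0,0.027],[0,0,0.001,0,0,0,0.027],[0,0,0,0,0,0,0.027],[0,0,0,0,0,0,0.027]],
  ],
)

```text
clock: 37.73
position: [0.5021, 0.0437, 0.0957]
ee_rot: [0.0, 0.735, 0.678, 0.0]
force: [0.5, 0.6, -1.1]
gripper_width: 0.0338
finger_force: 35.0
```

Request:
carry_out(
  motion=[
    [[0,0,0.0005,0,0,0,0.027],[0,0,0,0,0,0,0.027],[0,0,0,0,0,0,0.027]],
  ],
)

```text
clock: 37.98
position: [0.5021, 0.0438, 0.0951]
ee_rot: [0.0, 0.735, 0.678, 0.0]
force: [0.8, -0.4, 2.4]
gripper_width: 0.0342
finger_force: 35.2
```

Request:
carry_out(
  motion=[
    [[0,0,0,0,0,0,0.06],[0,0,0,0,0,0,0.06],[0,0,0,0,0,0,0.06],[0,0,0,0,0,0,0.06],[0,0,0,0,0,0,0.06],[0,0,0,0,0,0,0.06],[0,0,-0.01,0,0,0,0.06],[0,0,-0.02,0,0,0,0.06],[0,0,-0.02,0,0,0,0.06],[0,0,-0.02,0,0,0,0.06],[0,0,-0.0095,0,0,0,0.06],[0,0,0,0,0,0,0.06]],
  ],
)

```text
clock: 38.98
position: [0.5033, 0.0438, 0.1768]
ee_rot: [0.001, 0.735, 0.678, 0.002]
force: [0.1, 0.4, -0.8]
gripper_width: 0.0602
finger_force: 0.0
```

Request:
carry_out(
  motion=[
    [[-0.01,0.004,0,0,0,0,0.06],[-0.015,0.006,0,0,0,0,0.06],[-0.025,0.0105,0,0,0,0,0.06],[-0.025,0.0105,0,0,0,0,0.06],[-0.025,0.0105,0,0,0,0,0.06],[-0.025,0.0105,0,0,0,0,0.06],[-0.025,0.0105,0,0,0,0,0.06],[-0.025,0.0105,0,0,0,0,0.06],[-0.025,0.0105,0,0,0,0,0.06],[-0.025,0.0105,0,0,0,0,0.06],[-0.025,0.0105,0,0,0,0,0.06],[-0.025,0.0105,0,0,0,0,0.06],[-0.015,0.006,0,0,0,0,0.06],[-0.015,0.006,0,0,0,0,0.06],[0,0,0,0,0,0,0.06],[0,0,0.02,0,0,0,0.06],[0,0,0.03,0,0,0,0.06],[0,0,0.02,0,0,0,0.06],[0,0,0.015,0,0,0,0.06],[0,0,0.01,0,0,0,0.06]],
  ],
)

```text
clock: 40.65
position: [0.6023, -0.2691, 0.0769]
ee_rot: [-0.002, 0.735, 0.678, -0.001]
force: [0.3, 0.2, -0.4]
gripper_width: 0.0599
finger_force: 0.0
```

Request:
carry_out(
  motion=[
    [[0,0,0.005,0,0,0,0.06],[0,0,0.001,0,0,0,0.06],[0,0,0,0,0,0,0.06],[0,0,0,0,0,0,0.06],[0,0,0,0,0,0,0.06]],
  ],
)

```text
clock: 41.07
position: [0.6044, -0.2708, 0.0744]
ee_rot: [0.001, 0.735, 0.678, 0.0]
force: [0.3, -0.5, 0.6]
gripper_width: 0.06
finger_force: 0.0
```

```bash
python3 -c "
from h import *
to(.604,-.2707,.0739)"
```

```text
t 41.07 p [ 0.6044 -0.2708  0.0744] phi -4.63 tilt [ 0.0016 -0.0007] w 0.06 F [ 0.3 -0.5  0.6]
shift [ 0.     -0.0005  0.0005]
```

Within 0.5 mm. I'll grip the stamp and take it home.

Request:
carry_out(
  motion=[
    [[0,0,0,0,0,0,0.018],[0,0,0,0,0,0,0.018],[0,0,0,0,0,0,0.018],[0,0,0,0,0,0,0.018],[0,0,0,0,0,0,0.018],[0,0,0,0,0,0,0.018],[0,0,0,0,0,0,0.018],[0,0,0,0,0,0,0.018],[0,0,-0.01,0,0,0,0.018],[0,0,-0.02,0,0,0,0.018],[0,0,-0.02,0,0,0,0.018],[0,0,-0.014,0,0,0,0.018],[0,0,0,0,0,0,0.018]],
  ],
  grip_force=40,
)

```text
clock: 42.15
position: [0.6055, -0.2713, 0.1408]
ee_rot: [0.002, 0.735, 0.678, 0.001]
force: [0.9, -1.0, -2.0]
gripper_width: 0.0254
finger_force: 39.7
```

Request:
carry_out(
  motion=[
    [[0.01,-0.001,0,0,0,0,0.018],[0.015,-0.002,0,0,0,0,0.018],[0.02,-0.003,0,0,0,0,0.018],[0.02,-0.003,0,0,0,0,0.018],[0.02,-0.003,0,0,0,0,0.018],[0.02,-0.003,0,0,0,0,0.018],[0.02,-0.003,0,0,0,0,0.018],[0.02,-0.003,0,0,0,0,0.018],[0.02,-0.003,0,0,0,0,0.018],[0.02,-0.003,0,0,0,0,0.018],[0.02,-0.003,0,0,0,0,0.018],[0.02,-0.003,0,0,0,0,0.018],[0.02,-0.003,0,0,0,0,0.018],[0.01,-0.001,0,0,0,0,0.018],[0.005,-0.001,0,0,0,0,0.018],[0,0,0,0,0,0,0.018]],
  ],
)

```text
clock: 43.48
position: [0.5861, -0.0071, 0.1366]
ee_rot: [-0.001, 0.735, 0.679, -0.0]
force: [0.2, -0.1, -2.1]
gripper_width: 0.0251
finger_force: 39.6
```

Request:
carry_out(
  motion=[
    [[0,0,0.015,0,0,0,0.018],[0,0,0.015,0,0,0,0.018],[0,0,0.012,0,0,0,0.018],[0,0,0.008,0,0,0,0.018],[0,0,0.005,0,0,0,0.018],[0,0,0.002,0,0,0,0.018],[0,0,0.001,0,0,0,0.018],[0,0,0.001,0,0,0,0.018],[0,0,0.0005,0,0,0,0.018],[0,0,0,0,0,0,0.018],[0,0,0,0,0,0,0.018]],
  ],
)

```text
clock: 44.4
position: [0.5871, -0.0083, 0.0782]
ee_rot: [0.0, 0.735, 0.678, 0.0]
force: [0.2, -0.6, -1.7]
gripper_width: 0.0249
finger_force: 39.6
```

Request:
carry_out(
  motion=[
    [[0,0,0.0005,0,0,0,0.018],[0,0,0,0,0,0,0.018],[0,0,0,0,0,0,0.018]],
  ],
)

```text
clock: 44.65
position: [0.5872, -0.0083, 0.0778]
ee_rot: [0.0, 0.735, 0.678, 0.0]
force: [-1.0, 0.9, 4.2]
gripper_width: 0.0249
finger_force: 40.1
```

Request:
carry_out(
  motion=[
    [[0,0,0,0,0,0,0.06],[0,0,0,0,0,0,0.06],[0,0,0,0,0,0,0.06],[0,0,0,0,0,0,0.06],[0,0,0,0,0,0,0.06],[0,0,0,0,0,0,0.06],[0,0,0,0,0,0,0.06],[0,0,-0.01,0,0,0,0.06],[0,0,-0.02,0,0,0,0.06],[0,0,-0.02,0,0,0,0.06],[0,0,-0.02,0,0,0,0.06],[0,0,-0.022,0,0,0,0.06],[0,0,0,0,0,0,0.06]],
  ],
)

```text
clock: 45.73
position: [0.5894, -0.0084, 0.1743]
ee_rot: [0.002, 0.735, 0.678, 0.002]
force: [1.2, -0.3, 0.6]
gripper_width: 0.0605
finger_force: 0.0
```

Request:
carry_out(
  motion=[
    [[-0.01,-0.002,0,0,0,0,0.06],[-0.02,-0.003,0,0,0,0,0.06],[-0.025,-0.004,0,0,0,0,0.06],[-0.025,-0.004,0,0,0,0,0.06],[-0.025,-0.004,0,0,0,0,0.06],[-0.025,-0.004,0,0,0,0,0.06],[-0.025,-0.004,0,0,0,0,0.06],[-0.025,-0.004,0,0,0,0,0.06],[-0.025,-0.004,0,0,0,0,0.06],[-0.025,-0.004,0,0,0,0,0.06],[-0.025,-0.004,0,0,0,0,0.06],[-0.02,-0.003,0,0,0,0,0.06],[-0.009,-0.001,0,0,0,0,0.06],[0,0,0,0,0,0,0.06],[0,0,0.02,0,0,0,0.06],[0,0,0.03,0,0,0,0.06],[0,0,0.02,0,0,0,0.06],[0,0,0.015,0,0,0,0.06],[0,0,0.01,0,0,0,0.06],[0,0,0.004,0,0,0,0.06]],
  ],
)

```text
clock: 47.4
position: [0.5183, -0.2863, 0.0685]
ee_rot: [-0.001, 0.735, 0.678, -0.0]
force: [-0.2, -0.5, 0.9]
gripper_width: 0.06
finger_force: 0.0
```

Request:
carry_out(
  motion=[
    [[0,0,0.001,0,0,0,0.06],[0,0,0,0,0,0,0.06],[0,0,0,0,0,0,0.06],[0,0,0,0,0,0,0.06]],
  ],
)

```text
clock: 47.73
position: [0.5197, -0.288, 0.0703]
ee_rot: [0.001, 0.735, 0.678, 0.0]
force: [1.2, -0.1, -0.1]
gripper_width: 0.0598
finger_force: 0.0
```

```bash
python3 -c "
from h import *
to(.5193,-.2880,.070)"
```

```text
t 47.73 p [ 0.5197 -0.288   0.0703] phi -4.63 tilt [ 0.0014 -0.0008] w 0.0598 F [ 1.2 -0.1 -0.1]
shift [-0.     -0.0004  0.0003]
```

Request:
carry_out(
  motion=[
    [[0,0,0,0,0,0,0.028],[0,0,0,0,0,0,0.028],[0,0,0,0,0,0,0.028],[0,0,0,0,0,0,0.028],[0,0,0,0,0,0,0.028],[0,0,0,0,0,0,0.028],[0,0,0,0,0,0,0.028],[0,0,-0.01,0,0,0,0.028],[0,0,-0.02,0,0,0,0.028],[0,0,-0.02,0,0,0,0.028],[0,0,-0.014,0,0,0,0.028],[0,0,0,0,0,0,0.028]],
  ],
  grip_force=30,
)

```text
clock: 48.73
position: [0.5206, -0.2886, 0.1366]
ee_rot: [0.002, 0.735, 0.678, 0.001]
force: [1.3, 0.1, -1.3]
gripper_width: 0.0359
finger_force: 30.5
```

Request:
carry_out(
  motion=[
    [[0.008,-0.0016,0,0,0,0,0.028],[0.014,-0.0028,0,0,0,0,0.028],[0.018,-0.0036,0,0,0,0,0.028],[0.018,-0.0036,0,0,0,0,0.028],[0.018,-0.0036,0,0,0,0,0.028],[0.018,-0.0036,0,0,0,0,0.028],[0.018,-0.0036,0,0,0,0,0.028],[0.018,-0.0036,0,0,0,0,0.028],[0.018,-0.0036,0,0,0,0,0.028],[0.018,-0.0036,0,0,0,0,0.028],[0.018,-0.0036,0,0,0,0,0.028],[0.018,-0.0036,0,0,0,0,0.028],[0.018,-0.0036,0,0,0,0,0.028],[0.014,-0.0028,0,0,0,0,0.028],[0.008,-0.0016,0,0,0,0,0.028],[0.006,-0.0016,0,0,0,0,0.028],[0,0,0,0,0,0,0.028]],
  ],
)

```text
clock: 50.15
position: [0.4883, -0.0354, 0.1327]
ee_rot: [-0.001, 0.735, 0.678, -0.0]
force: [0.6, -0.2, -0.2]
gripper_width: 0.0359
finger_force: 30.5
```

Request:
carry_out(
  motion=[
    [[0,0,0.015,0,0,0,0.028],[0,0,0.015,0,0,0,0.028],[0,0,0.012,0,0,0,0.028],[0,0,0.008,0,0,0,0.028],[0,0,0.005,0,0,0,0.028],[0,0,0.002,0,0,0,0.028],[0,0,0.001,0,0,0,0.028],[0,0,0.001,0,0,0,0.028],[0,0,0,0,0,0,0.028],[0,0,0,0,0,0,0.028]],
  ],
)

```text
clock: 50.98
position: [0.4896, -0.0366, 0.0747]
ee_rot: [0.0, 0.735, 0.678, 0.0]
force: [-0.3, -0.2, -1.3]
gripper_width: 0.0355
finger_force: 30.4
```

Request:
carry_out(
  motion=[
    [[0,0,0.0005,0,0,0,0.028],[0,0,0,0,0,0,0.028],[0,0,0,0,0,0,0.028]],
  ],
)

```text
clock: 51.23
position: [0.4894, -0.0365, 0.0739]
ee_rot: [0.0, 0.735, 0.678, 0.0]
force: [0.2, 0.4, -1.9]
gripper_width: 0.0354
finger_force: 30.4
```

Request:
carry_out(
  motion=[
    [[0,0,0.0005,0,0,0,0.028],[0,0,0,0,0,0,0.028],[0,0,0,0,0,0,0.028]],
  ],
)

```text
clock: 51.48
position: [0.4894, -0.0365, 0.0739]
ee_rot: [0.0, 0.735, 0.678, 0.0]
force: [-2.1, 0.0, 9.0]
gripper_width: 0.0355
finger_force: 31.5
```

Request:
carry_out(
  motion=[
    [[0,0,0,0,0,0,0.06],[0,0,0,0,0,0,0.06],[0,0,0,0,0,0,0.06],[0,0,0,0,0,0,0.06],[0,0,0,0,0,0,0.06],[0,0,0,0,0,0,0.06],[0,0,-0.01,0,0,0,0.06],[0,0,-0.02,0,0,0,0.06],[0,0,-0.03,0,0,0,0.06],[0,0,-0.03,0,0,0,0.06],[0,0,-0.03,0,0,0,0.06],[-0.025,0,0,0,0,0,0.06],[-0.025,0,0,0,0,0,0.06],[-0.025,0,0,0,0,0,0.06],[-0.025,0,0,0,0,0,0.06],[-0.025,0,0,0,0,0,0.06],[-0.025,0,0,0,0,0,0.06],[-0.025,0,0,0,0,0,0.06],[-0.025,0,0,0,0,0,0.06],[-0.025,0,0,0,0,0,0.06]],
  ],
)

```text
clock: 53.15
position: [0.4708, -0.262, 0.1941]
ee_rot: [0.0, 0.735, 0.678, 0.0]
force: [0.3, -0.4, 0.5]
gripper_width: 0.06
finger_force: 0.0
```

Request:
carry_out(
  motion=[
    [[-0.025,-0.005,0,0,0,0,0.06],[-0.025,-0.005,0,0,0,0,0.06],[-0.025,-0.005,0,0,0,0,0.06],[-0.02,-0.005,0,0,0,0,0.06],[0,0,0,0,0,0,0.06],[0,0,0,0,0,0,0.06],[0,0,0,0,0,0,0.06]],
  ],
)

```text
clock: 53.73
position: [0.4435, -0.3533, 0.1935]
ee_rot: [-0.0, 0.735, 0.678, 0.0]
force: [0.3, -0.4, -0.3]
gripper_width: 0.06
finger_force: 0.0
```

```bash
python3 - <<'E'
from h import *
st()
t=cams.camera('top');cv2.imwrite('pics/top9.png',t);cv2.imwrite('pics/scene9.png',cams.camera('scene'))
t0=cv2.imread('pics/top0.png')
f=lambda i:cv2.resize(i[232:350,257:375],(400,400),interpolation=cv2.INTER_CUBIC)
g=lambda i:cv2.resize(i[90:390,100:560],(400,261))
cv2.imwrite('pics/g1.png',np.vstack([np.hstack([f(t0),f(t)]),np.hstack([g(t),g(cv2.imread('pics/scene9.png'))])])[:600])
# image shift of each thing between start and now, by template matching
for c,boxes in(("top",dict(glue=(276,300,300,326),stamp=(304,252,334,282),carton=(322,304,352,334))),("scene",dict(glue=(350,178,376,230),stamp=(304,204,332,250),carton=(312,160,346,212)))):
    a=cv2.imread(f"pics/{c}0.png");b=cv2.imread(f"pics/{c}9.png")
    for n,(u,v,U,V) in boxes.items():
        T=cv2.resize(a[v:V,u:U],None,fx=4,fy=4,interpolation=cv2.INTER_CUBIC)
        S=cv2.resize(b[v-6:V+6,u-6:U+6],None,fx=4,fy=4,interpolation=cv2.INTER_CUBIC)
        r=cv2.matchTemplate(S,T,cv2.TM_CCOEFF_NORMED);_,m,_,l=cv2.minMaxLoc(r);print(c,n,round(m,3),"px shift",l[0]/4-6,l[1]/4-6)
E
```

```text
t 53.73 p [ 0.4435 -0.3533  0.1935] phi -4.65 tilt [-0.      0.0005] w 0.06 F [ 0.3 -0.4 -0.3]
top glue 0.997 px shift 0.0 0.0
top stamp 0.993 px shift 0.0 -0.25
top carton 0.997 px shift 0.0 0.0
scene glue 0.991 px shift 0.0 0.0
scene stamp 0.94 px shift -0.25 0.25
scene carton 0.996 px shift 0.0 0.0
```

View pics/g1.png

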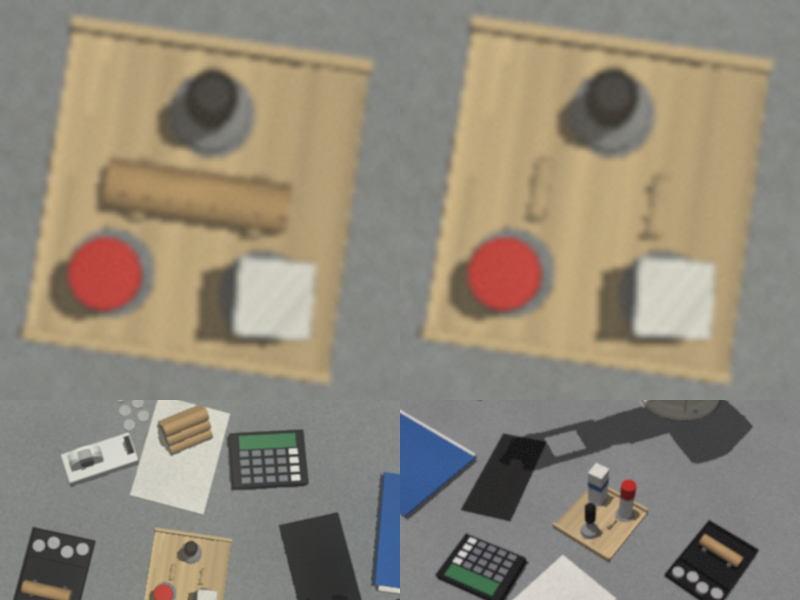

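All three things are back within 0.4 mm or so: the images shifted 0.25 px at most. The roll is in the tray and the calculator and tape dispenser are undisturbed, so I'll hand in the job.

```bash
python3 -c "
from workcell import bot
print(bot.job_done())"
```

```text
the job is handed in; nothing more can be done
None
```

The job is handed in: the roll lies in the tray's cradle, the stamp, glue stick and carton stand back where they started (image shift at most 0.25 px, roughly 0.4 mm), and the calculator and tape dispenser were left alone, at about 54 s of the 131 s allowed.

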